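# Put the socket set away on the fitter's bench

### The arm

A 6-joint arm with a two-finger parallel gripper is mounted at the origin on the work surface. World frame = base frame: x ahead of the robot, y to its left, z up, the work surface at z = 0. Lengths are in m, angles in rad, forces in N, time in s.
With the tool pointing down it reaches from about 0.375 to 0.9 m from the base axis. Payload 3.1 kg.
Tool frame: the origin (TCP) lies midway between the tips of the shut fingers; the grasp point (between the pads) lies manip.grip_depth behind it (manip.grip_depth is the distance from the TCP to the grasp point, in m); z points along the fingers, y is the direction in which the jaws open and shut (so a half turn about z gives the same grasp; the last joint's range is limited). The gripper opens to 85 mm and grips with 20 to 120 N. Pads are 22 mm wide; open, the fingers measure 114 mm over their backs; the gripper's body (76 mm by 85 mm) begins 54 mm behind the grasp point. The pads swing forward as they close: fully open they stand 13 mm farther back than shut.
Start: joints at [-0.178, 0.527, 1.433, -0, 1.181, -0.178], TCP at [0.625, 0, 0.231] pointing down, gripper open.
Joint ranges: [-3.08, 3.08], [-0.75, 2.2], [0.22, 2.44], [-1.43, 4.57], [0, 2.65], [-2.85, 2.85]. Speed limits (rad/s): [2.79, 2.79, 3.14, 3.14, 3.14, 3.14].

### API

Orientations are given as a unit quaternion [x, y, z, w].
In Python, from station import manip, vision gives the robot as it stands.
- The arm moves only by the shell command python3 -m crank 'ROWS' [FORCE]. ROWS is JSON, a list of rows, each an object with "grip": the closure, from 0 (fully open) to 1 (shut); "offset": the shift along the tool's x, y, z in mm, a list of three; "angular": the turn, a rotation vector about the tool's x, y, z in degrees, a list of three. A call has 1 to 10 rows; each row is the pose to reach, as a shift and turn from the pose commanded when the call began, along the tool's axes at that moment; what a row does not reach only later rows make up. A row lasts 1/10 s, in which the tool goes at most 50 mm and 8.59 degrees, less where a joint would pass 70% of its speed; a pose out of reach is approached as far as the arm can. A call with a gripper value outside its range is refused whole. The fingers move at their own pace and stop on an object; FORCE is the grip in N (left out, the last holds). Time passes only in rows, so rows that repeat a pose let the fingers close. It gives the time, the measured TCP pose, the force and the opening at its end, in the units of the state.
- manip.sense(): the state, without advancing time (a new reading comes with each control period).
- vision.snapshot(name): name is "scene" or "side" or "wrist"; returns a dict with "pixels" (384x512x3 uint8, red, green, blue), "intrinsics" (3x3 intrinsics, pixels), "dist" ([k1, k2, p1, p2, k3] as OpenCV has them; the pictures are not rectified), "R" (3x3) and "t" (3): a world point X has camera coordinates R X + t. Camera axes: x right, y down, z forward; pixel columns grow to the right and rows downward; lengths in m; the calibration is good to about 2 mm. A picture is of the moment at which its call begins. There is no depth.
- manip.sign_off(): hands the job in, once; it reports no verdict.
The state is a dict: "t": time; "q": joint angles; "qd": joint speeds; "tau": joint torques, N m; "tcp_pos": TCP position; "tool_rot": TCP orientation; "force": force on the tool from outside, world axes, zero at the start; "ft_torque": the same for the moment, N m; "finger_gap": opening from 0.0 (shut) to 1.0 (fully open).
Only numpy, scipy, OpenCV 4.12 (cv2) and the standard library are available. Lean on these libraries where they do the work, as an engineer would, in place of code of your own. Each camera call takes 0.05 s, during which the arm holds its last target.

### The job

Put the socket set away: stand each of the three steel sockets upright in the wooden holder whose round recess is made for its size (small in the smallest recess, middle in the middle one, large in the largest), and lay the ratchet handle flat in the long grey tray, drive side up, either way round. Leave the nut and the mug where they are.

Things in the scene. Friction and masses are not known exactly. Their poses are not given: they have to be found in the camera images.
- socket_s: The small socket: a loose, plain steel upright cylinder 28 mm in diameter and 40 mm high with a black hexagon mouth on top. Stands upright at the start. Origin: centre of its underside; z up.
- socket_m: The middle-sized socket: a loose, plain steel upright cylinder 40 mm in diameter and 46 mm high with a black hexagon mouth on top. Stands upright at the start. Origin: centre of its underside; z up.
- socket_l: The large socket: a loose, plain steel upright cylinder 54 mm in diameter and 52 mm high with a black hexagon mouth on top. Stands upright at the start. Origin: centre of its underside; z up.
- holder_s: The small socket's holder: a fixed light-wood block 84 x 84 mm, 24 mm high, with one round recess 40 mm in diameter and 12 mm deep, its floor lined with black rubber, in the middle of its top (recess floor 12 mm above the bench). All three blocks are equal but for the recess. Origin: centre of the block's underside, right under the recess centre; z up.
- holder_m: The middle-sized socket's holder: a fixed light-wood block 84 x 84 mm, 24 mm high, with one round recess 52 mm in diameter and 12 mm deep, its floor lined with black rubber, in the middle of its top (recess floor 12 mm above the bench). All three blocks are equal but for the recess. Origin: centre of the block's underside, right under the recess centre; z up.
- holder_l: The large socket's holder: a fixed light-wood block 84 x 84 mm, 24 mm high, with one round recess 66 mm in diameter and 12 mm deep, its floor lined with black rubber, in the middle of its top (recess floor 12 mm above the bench). All three blocks are equal but for the recess. Origin: centre of the block's underside, right under the recess centre; z up.
- ratchet: The loose ratchet handle of the set, 195 mm long, lying flat along its own x axis. Black rubber grip 26 mm wide and 24 mm high from x = -100 to +20 mm, then a thin steel shank, then a round steel head 40 mm in diameter and 24 mm high centred at x = +75 mm, with a 13 mm square drive that stands up to 38 mm. Origin: on the grip's underside, within 10 mm of the centre of mass, a good place to grasp; z up.
- tray: The fixed long, shallow grey sheet-metal tray, 250 mm long (its x) by 74 mm wide (its y), 14 mm high, walls and floor 4 mm thick: inside 242 x 66 mm. Origin: centre of its underside; z up.
- nut: Bystander: a loose dark steel hexagon nut, 36 mm across flats, 19 mm high. Origin: centre of its underside.
- mug: Bystander: a loose white mug, 82 mm in diameter, 95 mm high, with a handle. Origin: centre of its underside.

How it is judged:
By the outcome, as a careful person would: the job done as asked, in the order asked, and still so for the second after the job is handed in, with the robot touching nothing.
It also fails if it takes over 112 s, if anything falls off the work surface, if the arm or the gripper's body presses on something with over 40 N, if the wrist force passes 120 N, or if a joint passes its speed limit or range.

## Working session

There is one attempt and no reset: what is moved stays moved. The work goes in short steps, Python scripts to look and compute and a shell command to move; the robot and the scene stay as the last step left them, time stands still between calls to the robot, and variables do not carry over. Pictures are saved under pics/ and viewed, and the job is handed in when it is done.

```bash
ls; mkdir -p pics; cat > snap.py <<'E'
import sys,cv2,numpy as np,pickle
from station import manip,vision
tag=sys.argv[1]
for n in sys.argv[2:]:
    s=vision.snapshot(n); pickle.dump(s,open(f'pics/{n}_{tag}.pkl','wb'))
    cv2.imwrite(f'pics/{n}_{tag}.png',cv2.cvtColor(np.asarray(s['pixels']),cv2.COLOR_RGB2BGR))
    C=-np.array(s['R']).T@np.array(s['t']); print(n,C, np.array(s['R'])[2], np.array(s['intrinsics'])[0])
E
python3 snap.py a scene side wrist; python3 -c "
from station import manip
print(manip.sense(),manip.grip_depth)"
```

```text
pics
scene [1.39569313 0.44249642 0.76297315] [-0.68358235 -0.36267161 -0.63339125] [471.39052774   0.         262.36735348]
side [ 0.52849037 -0.77581488  0.6420361 ] [ 0.08496929  0.80535249 -0.58667503] [416.12462306   0.         247.71084458]
wrist [0.62425819 0.06922043 0.37356824] [-0.00207931 -0.27399903 -0.96172772] [333.88031762   0.         258.60213401]
{'t': 0.15, 'q': array([-1.78488435e-01,  5.28270319e-01,  1.43364043e+00,  2.28724947e-06,
        1.18139573e+00, -1.78524334e-01]), 'qd': array([-0.00083699, -0.00200796, -0.00459528, -0.00047916,  0.0012002 ,
        0.0001568 ]), 'tau': array([ 1.17890530e-03, -4.42742836e+01, -1.78276026e+01, -2.15643640e-04,
        5.61750654e-03, -9.84718270e-06]), 'tcp_pos': array([6.24435762e-01, 1.39123076e-04, 2.30537223e-01]), 'tool_rot': array([ 7.07094137e-01,  7.07118906e-01, -4.87842468e-04, -7.04491420e-04]), 'force': array([-0.0829484 , -0.52589009, -0.26341672]), 'ft_torque': array([-0.02545404,  0.01265185, -0.03335058]), 'finger_gap': 0.9975658539323262} 0.0187
```

View pics/scene_a.png

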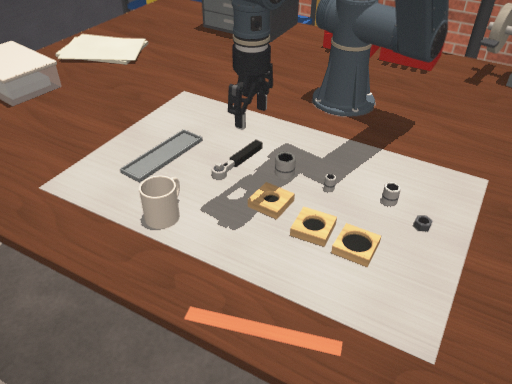

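View pics/side_a.png

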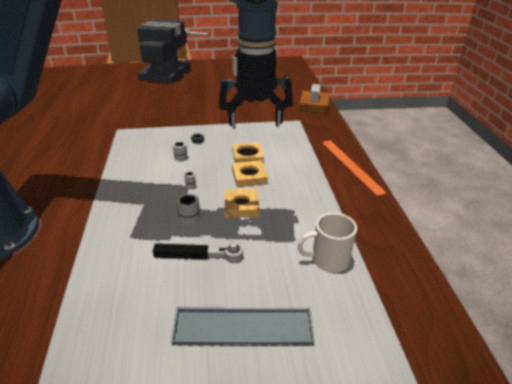

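View pics/wrist_a.png

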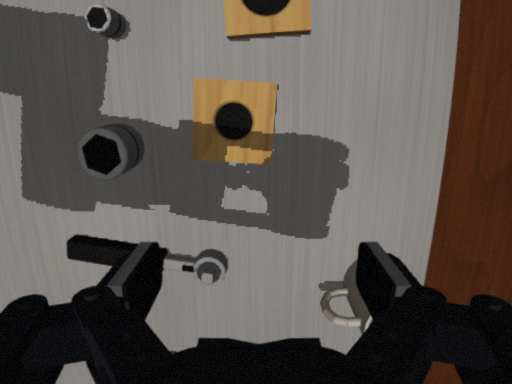

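Scene: sockets are L at (285,162), S (330,180), M (391,193); holders at (272,200), (314,226), (357,244); ratchet about (240,158); tray about (163,155); nut (424,223). I'll move along +y so the wrist camera sees the far sockets and holders.

```bash
cat > geo.py <<'E'
import pickle,cv2,numpy as np
def load(n): return pickle.load(open(f'pics/{n}.pkl','rb'))
def px2w(s,uv,z):
    uv=np.array(uv,float).reshape(-1,1,2)
    n=cv2.undistortPoints(uv,np.array(s['intrinsics']),np.array(s['dist'])).reshape(-1,2)
    R=np.array(s['R']);C=-R.T@np.array(s['t'])
    d=np.c_[n,np.ones(len(n))]@R
    return C+d*((z-C[2])/d[:,2])[:,None]
E
python3 -c "
from geo import *
np.set_printoptions(precision=3,suppress=True)
s=load('scene_a')
for n,p,z in [('L',(285,157),.052),('S',(330,176),.04),('M',(392,187),.046),('hs',(272,198),.012),('h2',(314,223),.012),('h3',(357,242),.012),('rat head',(219,168),.03),('rat grip end',(260,147),.02),('tray',(163,155),.004),('nut',(424,220),.019),('mug',(160,185),.095)]: print(n,px2w(s,p,z)[0])
s=load('wrist_a')
for n,p,z in [('L',(102,154),.052),('S',(97,19),.04),('hs',(234,121),.012)]: print(n,px2w(s,p,z)[0])
"
python3 -m crank '[{"grip":0,"offset":[50,0,0],"angular":[0,0,0]},{"grip":0,"offset":[100,0,5],"angular":[0,0,0]},{"grip":0,"offset":[150,0,5],"angular":[0,0,0]},{"grip":0,"offset":[180,0,0],"angular":[0,0,0]},{"grip":0,"offset":[180,0,0],"angular":[0,0,0]},{"grip":0,"offset":[180,0,0],"angular":[0,0,0]}]'
python3 snap.py b wrist
```

```text
L [0.469 0.015 0.052]
S [0.47  0.145 0.04 ]
M [0.443 0.297 0.046]
hs [0.591 0.043 0.012]
h2 [0.623 0.171 0.012]
h3 [0.632 0.28  0.012]
rat head [ 0.572 -0.125  0.03 ]
rat grip end [ 0.419 -0.087  0.02 ]
tray [ 0.57  -0.313  0.004]
nut [0.491 0.393 0.019]
mug [ 0.767 -0.154  0.095]
L [0.467 0.013 0.052]
S [0.469 0.143 0.04 ]
hs [0.597 0.041 0.012]
t: 0.75
tcp_pos: [0.6246, 0.1806, 0.231]
tool_rot: [0.706, 0.708, -0.0, 0.0]
force: [-0.5, 0.2, -0.3]
finger_gap: 1.0
wrist [0.62418658 0.24978403 0.37403316] [-1.71022119e-04 -2.75078322e-01 -9.61421805e-01] [333.88031762   0.         258.60213401]
```

View pics/wrist_b.png

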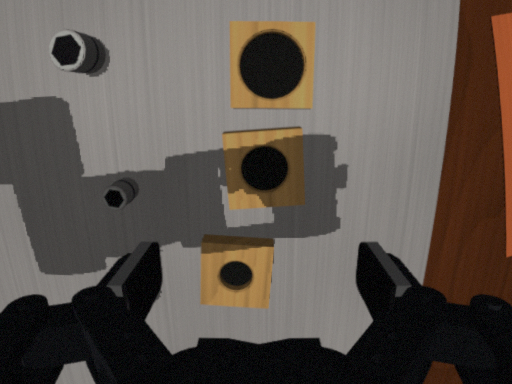

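Wrist view b shows M's mouth at (69,50), S's at (117,197), and recesses at (271,65) largest, (264,168) middle, (236,275) smallest. Next I measure them precisely.

```bash
cat > meas.py <<'E'
from geo import *
np.set_printoptions(precision=4,suppress=True)
def blob(s,seed,r,thr,z,name):
    im=cv2.cvtColor(np.asarray(s['pixels']),cv2.COLOR_RGB2GRAY)
    m=np.zeros_like(im);cv2.circle(m,seed,r,255,-1)
    b=((im<thr)&(m>0)).astype(np.uint8)
    n,l,st,c=cv2.connectedComponentsWithStats(b)
    k=l[seed[1],seed[0]]
    if k==0: k=1+np.argmax(st[1:,4])
    cs,_=cv2.findContours((l==k).astype(np.uint8),cv2.RETR_EXTERNAL,cv2.CHAIN_APPROX_NONE)
    w=px2w(s,cs[0][:,0,:],z)
    (x,y),ra=cv2.minEnclosingCircle((w[:,:2]*1000).astype(np.float32))
    print(name,'px',c[k],st[k],'ctr',px2w(s,c[k],z)[0],'enc',x,y,'diam',2*ra,'bbox c',(w.min(0)+w.max(0))/2)
def wood(s,seed,name):
    hsv=cv2.cvtColor(np.asarray(s['pixels']),cv2.COLOR_RGB2HSV)
    b=cv2.inRange(hsv,(10,90,60),(30,255,255))
    n,l,st,c=cv2.connectedComponentsWithStats(b)
    k=l[seed[1],seed[0]]
    cs,_=cv2.findContours((l==k).astype(np.uint8),cv2.RETR_EXTERNAL,cv2.CHAIN_APPROX_NONE)
    r=cv2.minAreaRect(px2w(s,cs[0][:,0,:],.024)[:,:2].astype(np.float32)*1000)
    print(name,'rect',r)
E
cat > m1.py <<'E'
from meas import *
a=load('wrist_a');b=load('wrist_b')
blob(b,(69,50),18,45,.046,'M');blob(b,(114,198),12,30,.04,'S');blob(a,(97,19),14,30,.04,'S');blob(a,(102,154),24,30,.052,'L')
for z in (.012,.024):
    blob(b,(271,65),45,40,z,'HL');blob(b,(264,168),35,30,z,'HM');blob(b,(236,275),30,30,z,'HS');blob(a,(234,121),25,30,z,'HS')
wood(b,(240,100),'HL');wood(b,(230,145),'HM');wood(b,(210,295),'HS');wood(a,(200,95),'HS')
E
python3 m1.py
```

```text
M px [65.7652 49.8345] [ 52  35  28  30 592] ctr [0.4382 0.2946 0.046 ] enc 437.86285400390625 294.84820556640625 diam 29.1159725189209 bbox c [0.4378 0.2948 0.046 ]
S px [113.5187 198.1682] [105 190  18  17 214] ctr [0.4688 0.1433 0.04  ] enc 468.7917785644531 143.4638214111328 diam 19.568105697631836 bbox c [0.4687 0.1434 0.04  ]
S px [96.4731 17.2154] [ 88   8  18  19 260] ctr [0.4689 0.1442 0.04  ] enc 468.9809265136719 144.29327392578125 diam 18.584999084472656 bbox c [0.4689 0.1444 0.04  ]
L px [101.0941 154.0601] [  83  135   37   39 1031] ctr [0.4664 0.0134 0.052 ] enc 466.06805419921875 13.346132278442383 diam 40.20567321777344 bbox c [0.4662 0.0133 0.052 ]
HL px [271.2161  64.8435] [ 240   32   63   66 3239] ctr [0.6369 0.2793 0.012 ] enc 636.9436645507812 278.8343200683594 diam 65.70231628417969 bbox c [0.6368 0.2791 0.012 ]
HM px [264.1767 167.8625] [ 241  146   47   44 1585] ctr [0.6303 0.1702 0.012 ] enc 630.1129760742188 170.06466674804688 diam 51.24528121948242 bbox c [0.6301 0.1702 0.012 ]
HS px [235.685  273.3571] [221 262  31  24 546] ctr [0.5962 0.0382 0.012 ] enc
[... 674 characters left out ...]
.024 ] enc 597.2930908203125 44.940521240234375 diam 36.06726837158203 bbox c [0.5974 0.0448 0.024 ]
HS px [233.3267 121.099 ] [ 216  104   36   36 1010] ctr [0.5974 0.0423 0.024 ] enc 597.518798828125 42.08664321899414 diam 37.31648254394531 bbox c [0.5975 0.0417 0.024 ]
HL rect ((637.1407470703125, 278.1477355957031), (83.97661590576172, 83.75299072265625), 89.23986053466797)
HM rect ((630.1034545898438, 171.383056640625), (84.20172882080078, 85.42992401123047), 4.170228481292725)
HS rect ((597.2943725585938, 46.374271392822266), (94.36833953857422, 83.9217300415039), 86.09053802490234)
HS rect ((597.04443359375, 41.40452575683594), (84.34555053710938, 84.11068725585938), 86.2479019165039)
```

```bash
python3 -m crank '[{"grip":0,"offset":[-6,-26,20],"angular":[0,0,0]},{"grip":0,"offset":[-12,-52,40],"angular":[0,0,0]},{"grip":0,"offset":[-19,-78,70],"angular":[0,0,0]},{"grip":0,"offset":[-25,-104,94],"angular":[0,0,0]},{"grip":0,"offset":[-31,-130,118],"angular":[0,0,0]},{"grip":0,"offset":[-37,-156,130],"angular":[0,0,0]},{"grip":0,"offset":[-37,-156,140],"angular":[0,0,0]},{"grip":0,"offset":[-37,-156,170],"angular":[0,0,0]},{"grip":0,"offset":[-37,-156,200],"angular":[0,0,0]},{"grip":0,"offset":[-37,-156,215],"angular":[0,0,0]}]'
python3 -m crank '[{"grip":0,"offset":[0,0,0],"angular":[0,0,0]},{"grip":0,"offset":[0,0,0],"angular":[0,0,0]}]'
python3 snap.py c wrist
```

```text
t: 1.8
tcp_pos: [0.4699, 0.1417, 0.0146]
tool_rot: [0.708, 0.706, -0.0, -0.0]
force: [0.4, 0.3, -0.1]
finger_gap: 1.002
t: 2.0
tcp_pos: [0.4701, 0.1423, 0.0163]
tool_rot: [0.708, 0.707, 0.0, 0.0]
force: [0.2, -0.4, -0.4]
finger_gap: 1.0
wrist [0.46969669 0.21141456 0.15947951] [ 1.94247367e-04 -2.74357834e-01 -9.61627652e-01] [333.88031762   0.         258.60213401]
```

View pics/wrist_c.png

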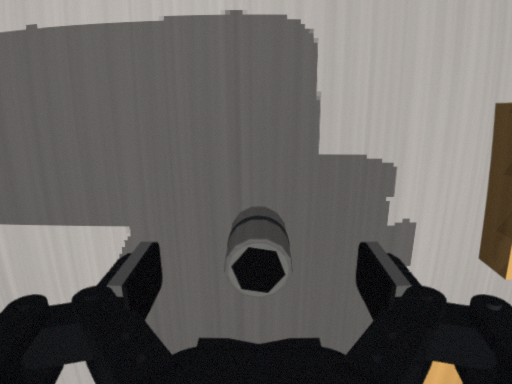

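S is centred between the jaws, with its mouth at (258,269). Closing.

```bash
python3 -c "
from meas import *
blob(load('wrist_c'),(258,269),30,30,.04,'S')"
python3 -m crank '[{"grip":1,"offset":[0,0,0],"angular":[0,0,0]},{"grip":1,"offset":[0,0,0],"angular":[0,0,0]},{"grip":1,"offset":[0,0,0],"angular":[0,0,0]},{"grip":1,"offset":[0,0,0],"angular":[0,0,0]},{"grip":1,"offset":[0,0,0],"angular":[0,0,0]},{"grip":1,"offset":[0,0,0],"angular":[0,0,0]},{"grip":1,"offset":[0,0,0],"angular":[0,0,0]},{"grip":1,"offset":[0,0,0],"angular":[0,0,0]}]' 45
```

```text
S px [258.0398 269.5554] [ 232  248   52   44 1635] ctr [0.4694 0.1435 0.04  ] enc 469.346923828125 143.22047424316406 diam 21.128862380981445 bbox c [0.4693 0.1433 0.04  ]
t: 2.85
tcp_pos: [0.4693, 0.1431, 0.0169]
tool_rot: [0.707, 0.707, 0.0, 0.0]
force: [0.0, 0.0, 6.7]
finger_gap: 0.312
```

```bash
python3 -m crank '[{"grip":1,"offset":[0,0,-20],"angular":[0,0,0]},{"grip":1,"offset":[0,0,-50],"angular":[0,0,0]},{"grip":1,"offset":[-20,25,-60],"angular":[0,0,0]},{"grip":1,"offset":[-45,56,-60],"angular":[0,0,0]},{"grip":1,"offset":[-70,88,-60],"angular":[0,0,0]},{"grip":1,"offset":[-90,113,-60],"angular":[0,0,0]},{"grip":1,"offset":[-102,128,-60],"angular":[0,0,0]},{"grip":1,"offset":[-102,128,-60],"angular":[0,0,0]},{"grip":1,"offset":[-102,128,-60],"angular":[0,0,0]}]' 45
python3 snap.py d wrist
```

```text
t: 3.75
tcp_pos: [0.5956, 0.0413, 0.0757]
tool_rot: [0.707, 0.707, -0.001, -0.001]
force: [-1.5, 0.6, -1.2]
finger_gap: 0.308
wrist [0.59567107 0.11031051 0.21885919] [-0.00288983 -0.27378023 -0.96178794] [333.88031762   0.         258.60213401]
```

View pics/wrist_d.png

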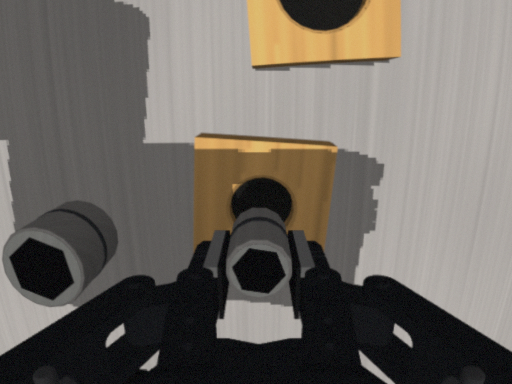

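S is held upright at (258,268) and x/y line up with the recess. Lowering.

```bash
python3 -c "
from meas import *
blob(load('wrist_d'),(258,270),30,30,.0995,'S')
wood(load('wrist_d'),(210,200),'HS')"
python3 -m crank '[{"grip":1,"offset":[0,0,15],"angular":[0,0,0]},{"grip":1,"offset":[0,0,25],"angular":[0,0,0]},{"grip":1,"offset":[0,0,35],"angular":[0,0,0]},{"grip":1,"offset":[0,0,42],"angular":[0,0,0]},{"grip":1,"offset":[0,0,47],"angular":[0,0,0]},{"grip":1,"offset":[0,0,47],"angular":[0,0,0]},{"grip":1,"offset":[0,0,47],"angular":[0,0,0]}]' 45
```

```text
S px [258.6274 270.4044] [ 233  249   52   44 1605] ctr [0.5953 0.0422 0.0995] enc 595.3338623046875 41.865074157714844 diam 21.03173065185547 bbox c [0.5953 0.0419 0.0995]
HS rect ((597.5189208984375, 48.45349884033203), (75.75199127197266, 84.39063262939453), 86.84422302246094)
t: 4.5
tcp_pos: [0.5971, 0.0411, 0.0292]
tool_rot: [0.707, 0.707, 0.0, 0.0]
force: [0.8, -0.3, -0.4]
finger_gap: 0.31
```

```bash
python3 -m crank '[{"grip":0.4,"offset":[0,0,0],"angular":[0,0,0]},{"grip":0.4,"offset":[0,0,0],"angular":[0,0,0]},{"grip":0.4,"offset":[0,0,0],"angular":[0,0,0]},{"grip":0.4,"offset":[0,0,-5],"angular":[0,0,0]},{"grip":0.2,"offset":[0,0,-25],"angular":[0,0,0]},{"grip":0,"offset":[0,0,-50],"angular":[0,0,0]},{"grip":0,"offset":[0,0,-80],"angular":[0,0,0]},{"grip":0,"offset":[0,0,-90],"angular":[0,0,0]}]' 45
python3 snap.py e wrist
```

```text
t: 5.3
tcp_pos: [0.5989, 0.0409, 0.1225]
tool_rot: [0.707, 0.707, 0.002, 0.002]
force: [0.9, 0.7, -0.0]
finger_gap: 1.001
wrist [0.59771134 0.11008621 0.26562492] [ 0.00542181 -0.27497914 -0.96143491] [333.88031762   0.         258.60213401]
```

View pics/wrist_e.png

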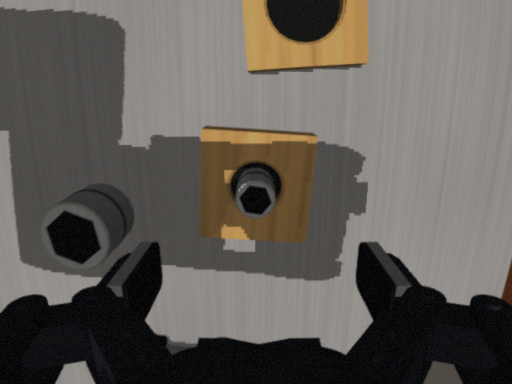

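S stands upright in its recess (mouth at (255,199)). Next, M.

```bash
python3 -m crank '[{"grip":0,"offset":[36,-23,0],"angular":[0,0,0]},{"grip":0,"offset":[72,-45,0],"angular":[0,0,0]},{"grip":0,"offset":[108,-68,0],"angular":[0,0,0]},{"grip":0,"offset":[145,-91,0],"angular":[0,0,0]},{"grip":0,"offset":[181,-113,0],"angular":[0,0,0]},{"grip":0,"offset":[217,-136,0],"angular":[0,0,0]},{"grip":0,"offset":[254,-159,0],"angular":[0,0,0]},{"grip":0,"offset":[254,-159,0],"angular":[0,0,0]},{"grip":0,"offset":[254,-159,20],"angular":[0,0,0]},{"grip":0,"offset":[254,-159,20],"angular":[0,0,0]}]'
python3 -m crank '[{"grip":0,"offset":[0,0,25],"angular":[0,0,0]},{"grip":0,"offset":[0,0,50],"angular":[0,0,0]},{"grip":0,"offset":[0,0,75],"angular":[0,0,0]},{"grip":0,"offset":[0,0,79],"angular":[0,0,0]},{"grip":0,"offset":[0,0,79],"angular":[0,0,0]},{"grip":0,"offset":[0,0,79],"angular":[0,0,0]}]'
python3 snap.py f wrist
```

```text
t: 6.35
tcp_pos: [0.4362, 0.2943, 0.0972]
tool_rot: [0.707, 0.707, -0.002, -0.001]
force: [-0.3, -0.5, -0.8]
finger_gap: 0.996
t: 6.95
tcp_pos: [0.4388, 0.2949, 0.0211]
tool_rot: [0.707, 0.707, 0.001, 0.0]
force: [0.2, 0.1, 0.1]
finger_gap: 1.002
wrist [0.4382865  0.36399969 0.16426829] [ 7.67383491e-04 -2.73896194e-01 -9.61758954e-01] [333.88031762   0.         258.60213401]
```

View pics/wrist_f.png

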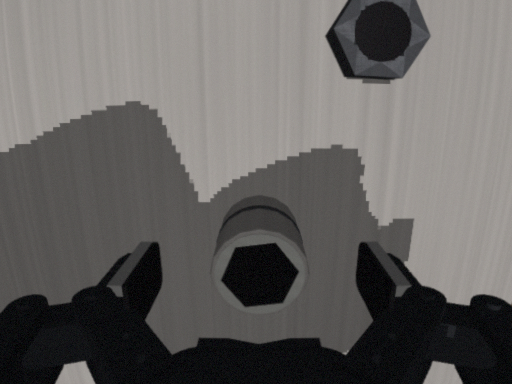

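```bash
python3 -c "
from meas import *
blob(load('wrist_f'),(258,269),40,30,.046,'M')"
```

```text
M px [259.3309 274.4519] [ 222  244   76   62 3421] ctr [0.4386 0.2946 0.046 ] enc 438.5865783691406 294.04534912109375 diam 30.48994255065918 bbox c [0.4386 0.2941 0.046 ]
```

M sits between the pads, mouth at (259,274). I'll close and carry it to HM at (0.630, 0.171).

```bash
python3 -m crank '[{"grip":1,"offset":[0,0,0],"angular":[0,0,0]},{"grip":1,"offset":[0,0,0],"angular":[0,0,0]},{"grip":1,"offset":[0,0,0],"angular":[0,0,0]},{"grip":1,"offset":[0,0,0],"angular":[0,0,0]},{"grip":1,"offset":[0,0,0],"angular":[0,0,0]},{"grip":1,"offset":[0,0,0],"angular":[0,0,0]},{"grip":1,"offset":[0,0,0],"angular":[0,0,0]}]' 50
python3 -m crank '[{"grip":1,"offset":[0,0,-25],"angular":[0,0,0]},{"grip":1,"offset":[0,0,-60],"angular":[0,0,0]},{"grip":1,"offset":[-20,31,-60],"angular":[0,0,0]},{"grip":1,"offset":[-45,70,-60],"angular":[0,0,0]},{"grip":1,"offset":[-70,108,-60],"angular":[0,0,0]},{"grip":1,"offset":[-95,147,-60],"angular":[0,0,0]},{"grip":1,"offset":[-115,178,-60],"angular":[0,0,0]},{"grip":1,"offset":[-124,192,-60],"angular":[0,0,0]},{"grip":1,"offset":[-124,192,-60],"angular":[0,0,0]},{"grip":1,"offset":[-124,192,-60],"angular":[0,0,0]}]' 50
python3 snap.py g wrist
```

```text
t: 7.7
tcp_pos: [0.4383, 0.2952, 0.0212]
tool_rot: [0.707, 0.707, 0.001, 0.0]
force: [-0.5, -0.6, 5.1]
finger_gap: 0.455
t: 8.7
tcp_pos: [0.6285, 0.171, 0.0796]
tool_rot: [0.707, 0.707, -0.001, -0.001]
force: [-0.6, 0.7, -1.7]
finger_gap: 0.45
wrist [0.62860398 0.24013605 0.2227037 ] [-0.00321176 -0.27422195 -0.96166107] [333.88031762   0.         258.60213401]
```

View pics/wrist_g.png

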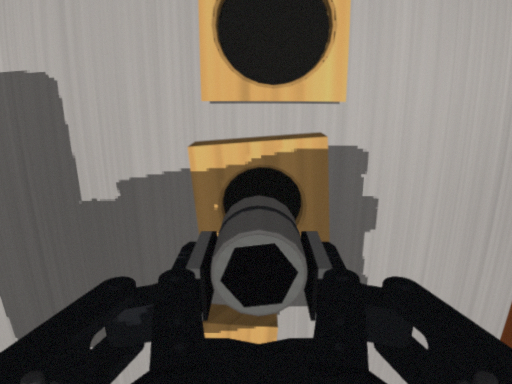

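```bash
python3 -c "
from meas import *
blob(load('wrist_g'),(258,272),40,30,.106,'M')"
```

```text
M px [258.5038 274.7998] [ 221  244   76   63 3406] ctr [0.6281 0.1715 0.106 ] enc 628.0916137695312 170.9483642578125 diam 30.266056060791016 bbox c [0.6281 0.1708 0.106 ]
```

Held upright over HM. Lowering and releasing.

```bash
python3 -m crank '[{"grip":1,"offset":[0,0,15],"angular":[0,0,0]},{"grip":1,"offset":[0,0,25],"angular":[0,0,0]},{"grip":1,"offset":[0,0,35],"angular":[0,0,0]},{"grip":1,"offset":[0,0,42],"angular":[0,0,0]},{"grip":1,"offset":[0,0,47],"angular":[0,0,0]},{"grip":1,"offset":[0,0,47],"angular":[0,0,0]},{"grip":1,"offset":[0,0,47],"angular":[0,0,0]}]' 50
python3 -m crank '[{"grip":0.3,"offset":[0,0,0],"angular":[0,0,0]},{"grip":0.3,"offset":[0,0,0],"angular":[0,0,0]},{"grip":0.3,"offset":[0,0,0],"angular":[0,0,0]},{"grip":0.3,"offset":[0,0,-5],"angular":[0,0,0]},{"grip":0.1,"offset":[0,0,-25],"angular":[0,0,0]},{"grip":0,"offset":[0,0,-50],"angular":[0,0,0]},{"grip":0,"offset":[0,0,-80],"angular":[0,0,0]},{"grip":0,"offset":[0,0,-90],"angular":[0,0,0]}]'
python3 snap.py h wrist
```

```text
t: 9.45
tcp_pos: [0.6302, 0.1711, 0.0333]
tool_rot: [0.707, 0.707, 0.0, 0.0]
force: [0.7, 0.4, -0.8]
finger_gap: 0.451
t: 10.25
tcp_pos: [0.6321, 0.1713, 0.1269]
tool_rot: [0.707, 0.707, 0.002, 0.002]
force: [0.5, -0.2, -0.0]
finger_gap: 0.999
wrist [0.63085329 0.24032746 0.27009774] [ 0.00599272 -0.27372681 -0.96178881] [333.88031762   0.         258.60213401]
```

View pics/wrist_h.png

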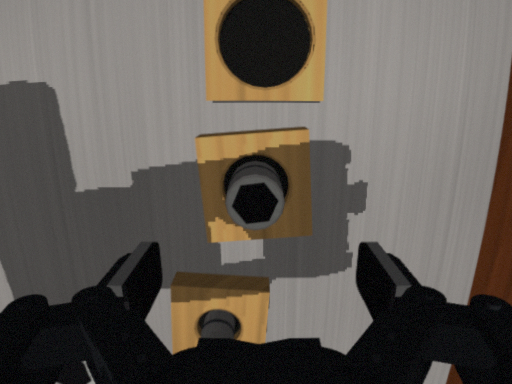

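M is in. Next, L.

```bash
python3 -m crank '[{"grip":0,"offset":[-26,-27,0],"angular":[0,0,0]},{"grip":0,"offset":[-52,-54,0],"angular":[0,0,0]},{"grip":0,"offset":[-79,-82,0],"angular":[0,0,0]},{"grip":0,"offset":[-105,-109,0],"angular":[0,0,0]},{"grip":0,"offset":[-131,-137,0],"angular":[0,0,0]},{"grip":0,"offset":[-158,-164,0],"angular":[0,0,0]},{"grip":0,"offset":[-158,-164,0],"angular":[0,0,0]},{"grip":0,"offset":[-158,-164,10],"angular":[0,0,0]},{"grip":0,"offset":[-158,-164,20],"angular":[0,0,0]},{"grip":0,"offset":[-158,-164,20],"angular":[0,0,0]}]'
python3 snap.py i wrist
python3 -c "
from meas import *
blob(load('wrist_i'),(258,250),60,30,.052,'L')"
```

```text
t: 11.3
tcp_pos: [0.4658, 0.0138, 0.1015]
tool_rot: [0.707, 0.707, -0.001, -0.001]
force: [-0.7, 0.6, -0.7]
finger_gap: 1.0
wrist [0.4657705  0.08279077 0.24467567] [-0.00238095 -0.27371219 -0.9618087 ] [333.88031762   0.         258.60213401]
L px [260.5999 214.2764] [ 230  190   63   53 2522] ctr [0.4665 0.0116 0.052 ] enc 466.95086669921875 12.925579071044922 diam 41.119998931884766 bbox c [0.4669 0.0101 0.052 ]
```

View pics/wrist_i.png

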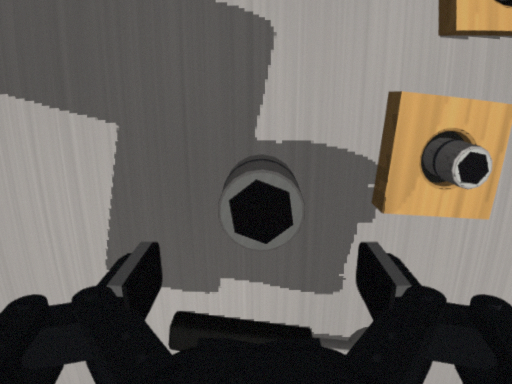

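L's mouth is centred at (261,211), between the jaws. S stands in HS at (471,167). Descend and grip.

```bash
python3 -m crank '[{"grip":0,"offset":[0,0,25],"angular":[0,0,0]},{"grip":0,"offset":[0,0,50],"angular":[0,0,0]},{"grip":0,"offset":[0,0,75],"angular":[0,0,0]},{"grip":0,"offset":[0,0,84],"angular":[0,0,0]},{"grip":0,"offset":[0,0,84],"angular":[0,0,0]},{"grip":0,"offset":[0,0,84],"angular":[0,0,0]}]'
python3 -m crank '[{"grip":1,"offset":[0,0,0],"angular":[0,0,0]},{"grip":1,"offset":[0,0,0],"angular":[0,0,0]},{"grip":1,"offset":[0,0,0],"angular":[0,0,0]},{"grip":1,"offset":[0,0,0],"angular":[0,0,0]},{"grip":1,"offset":[0,0,0],"angular":[0,0,0]},{"grip":1,"offset":[0,0,0],"angular":[0,0,0]}]' 60
```

```text
t: 11.95
tcp_pos: [0.4665, 0.0132, 0.0196]
tool_rot: [0.707, 0.707, 0.0, 0.0]
force: [0.1, -0.7, -0.3]
finger_gap: 1.0
t: 12.55
tcp_pos: [0.4669, 0.0129, 0.0206]
tool_rot: [0.707, 0.707, 0.001, 0.001]
force: [0.5, -0.1, 6.0]
finger_gap: 0.618
```

```bash
python3 -m crank '[{"grip":1,"offset":[0,0,-25],"angular":[0,0,0]},{"grip":1,"offset":[0,0,-60],"angular":[0,0,0]},{"grip":1,"offset":[20,13,-80],"angular":[0,0,0]},{"grip":1,"offset":[55,35,-80],"angular":[0,0,0]},{"grip":1,"offset":[95,61,-80],"angular":[0,0,0]},{"grip":1,"offset":[135,87,-80],"angular":[0,0,0]},{"grip":1,"offset":[175,113,-80],"angular":[0,0,0]},{"grip":1,"offset":[215,138,-80],"angular":[0,0,0]},{"grip":1,"offset":[245,158,-80],"angular":[0,0,0]},{"grip":1,"offset":[265,170,-80],"angular":[0,0,0]}]'
python3 -m crank '[{"grip":1,"offset":[0,0,0],"angular":[0,0,0]},{"grip":1,"offset":[0,0,10],"angular":[0,0,0]},{"grip":1,"offset":[0,0,20],"angular":[0,0,0]},{"grip":1,"offset":[0,0,20],"angular":[0,0,0]}]'
python3 snap.py j wrist
```

```text
t: 13.55
tcp_pos: [0.6366, 0.2807, 0.0989]
tool_rot: [0.706, 0.708, 0.0, -0.0]
force: [0.2, -1.0, -3.7]
finger_gap: 0.616
t: 13.95
tcp_pos: [0.6332, 0.2762, 0.0764]
tool_rot: [0.708, 0.707, -0.003, -0.002]
force: [-1.0, 0.7, -4.6]
finger_gap: 0.615
wrist [0.63382335 0.34559788 0.21935383] [-0.00713714 -0.27621701 -0.96106879] [333.88031762   0.         258.60213401]
```

View pics/wrist_j.png

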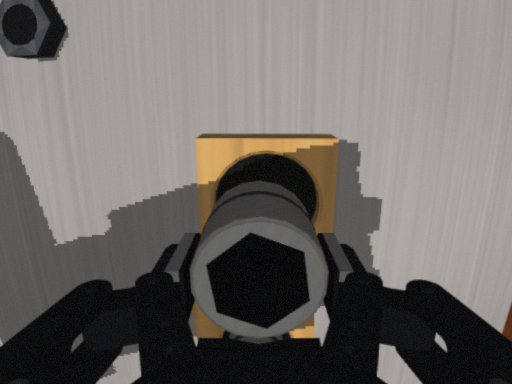

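```bash
python3 -m crank '[{"grip":1,"offset":[0,0,0],"angular":[0,0,0]},{"grip":1,"offset":[0,0,0],"angular":[0,0,0]},{"grip":1,"offset":[0,0,15],"angular":[0,0,0]},{"grip":1,"offset":[0,0,25],"angular":[0,0,0]},{"grip":1,"offset":[0,0,30],"angular":[0,0,0]},{"grip":1,"offset":[0,0,30],"angular":[0,0,0]}]'
```

```text
t: 14.6
tcp_pos: [0.6347, 0.2778, 0.0474]
tool_rot: [0.707, 0.707, -0.002, -0.001]
force: [0.5, 0.3, -4.0]
finger_gap: 0.614
```

```bash
python3 -m crank '[{"grip":1,"offset":[0,1,0],"angular":[0,0,0]},{"grip":1,"offset":[0,1,5],"angular":[0,0,0]},{"grip":1,"offset":[0,1,10],"angular":[0,0,0]},{"grip":1,"offset":[0,1,15],"angular":[0,0,0]},{"grip":1,"offset":[0,1,16],"angular":[0,0,0]},{"grip":1,"offset":[0,1,16],"angular":[0,0,0]}]'
```

```text
t: 15.2
tcp_pos: [0.6368, 0.278, 0.0331]
tool_rot: [0.707, 0.707, -0.0, -0.0]
force: [0.0, -0.1, -4.6]
finger_gap: 0.609
```

```bash
python3 -m crank '[{"grip":1,"offset":[0,0,1],"angular":[0,0,0]},{"grip":0.15,"offset":[0,0,1],"angular":[0,0,0]},{"grip":0.15,"offset":[0,0,1],"angular":[0,0,0]},{"grip":0.15,"offset":[0,0,1],"angular":[0,0,0]},{"grip":0,"offset":[0,0,-5],"angular":[0,0,0]},{"grip":0,"offset":[0,0,-25],"angular":[0,0,0]},{"grip":0,"offset":[0,0,-50],"angular":[0,0,0]},{"grip":0,"offset":[0,0,-80],"angular":[0,0,0]},{"grip":0,"offset":[0,0,-100],"angular":[0,0,0]}]'
python3 snap.py k wrist scene
```

```text
t: 16.1
tcp_pos: [0.6381, 0.2784, 0.1363]
tool_rot: [0.707, 0.707, 0.002, 0.001]
force: [0.0, 0.2, 0.2]
finger_gap: 1.003
wrist [0.63719569 0.34733452 0.27940805] [ 0.00308046 -0.27347619 -0.96187384] [333.88031762   0.         258.60213401]
scene [1.39569313 0.44249642 0.76297315] [-0.68358235 -0.36267161 -0.63339125] [471.39052774   0.         262.36735348]
```

View pics/wrist_k.png

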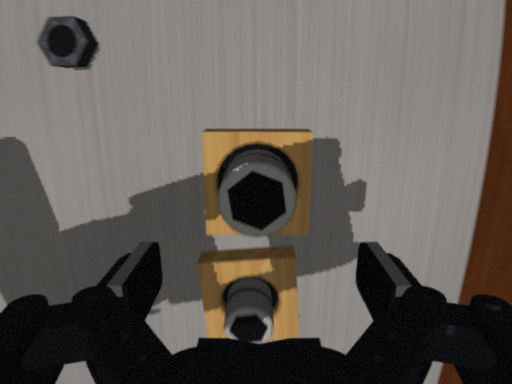

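L is upright in its recess (mouth (256,201)), M too. Now to look at the ratchet.

```bash
python3 -m crank '[{"grip":0,"offset":[-35,-14,-15],"angular":[0,0,0]},{"grip":0,"offset":[-75,-32,-40],"angular":[0,0,0]},{"grip":0,"offset":[-115,-50,-60],"angular":[0,0,0]},{"grip":0,"offset":[-155,-68,-84],"angular":[0,0,0]},{"grip":0,"offset":[-195,-86,-84],"angular":[0,0,0]},{"grip":0,"offset":[-235,-104,-84],"angular":[0,0,0]},{"grip":0,"offset":[-275,-122,-84],"angular":[0,0,0]},{"grip":0,"offset":[-315,-137,-84],"angular":[0,0,0]},{"grip":0,"offset":[-315,-137,-84],"angular":[0,0,0]},{"grip":0,"offset":[-315,-137,-84],"angular":[0,0,0]}]'
python3 snap.py l wrist
```

```text
t: 17.2
tcp_pos: [0.4995, -0.0376, 0.2168]
tool_rot: [0.708, 0.706, -0.0, -0.001]
force: [0.6, -0.0, -0.8]
finger_gap: 1.0
wrist [0.49943446 0.03141693 0.35991415] [-0.00197011 -0.27352578 -0.96186266] [333.88031762   0.         258.60213401]
```

View pics/wrist_l.png

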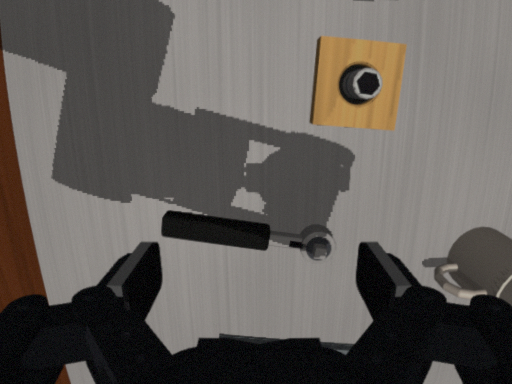

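The ratchet lies with its grip from (163,225) to (269,236) and its head at (317,243); drive is up. Measuring the grip, then moving on to view the tray.

```bash
cat > grip.py <<'E'
import sys
from meas import *
def grip(s,seed,z=.022):
    im=cv2.cvtColor(np.asarray(s['pixels']),cv2.COLOR_RGB2GRAY)
    b=(im<38).astype(np.uint8)
    b=cv2.morphologyEx(b,cv2.MORPH_OPEN,np.ones((9,9)))
    n,l,st,c=cv2.connectedComponentsWithStats(b);k=l[seed[1],seed[0]]
    print(st[k],c[k])
    cs,_=cv2.findContours((l==k).astype(np.uint8),cv2.RETR_EXTERNAL,cv2.CHAIN_APPROX_NONE)
    w=px2w(s,cs[0][:,0,:],z)[:,:2]
    r=cv2.minAreaRect((w*1000).astype(np.float32)); print(r)
    print(cv2.boxPoints(r))
E
python3 -c "
from grip import *
s=load('wrist_l');grip(s,(220,230));print('head',px2w(s,(317,243),.024),px2w(s,(318,249),.038))"
python3 -m crank '[{"grip":0,"offset":[-40,10,0],"angular":[0,0,0]},{"grip":0,"offset":[-80,20,0],"angular":[0,0,0]},{"grip":0,"offset":[-120,30,0],"angular":[0,0,0]},{"grip":0,"offset":[-160,45,0],"angular":[0,0,0]},{"grip":0,"offset":[-190,60,0],"angular":[0,0,0]},{"grip":0,"offset":[-190,60,0],"angular":[0,0,0]},{"grip":0,"offset":[-190,60,0],"angular":[0,0,0]},{"grip":0,"offset":[-190,60,0],"angular":[0,0,0]}]'
python3 snap.py m wrist side
```

```text
[ 163  212  107   37 2721] [216.0842 229.7042]
((451.81671142578125, -111.4603042602539), (31.143394470214844, 117.63021850585938), 81.7991714477539)
[[ 391.3818 -118.4832]
 [ 507.8092 -135.2623]
 [ 512.2516 -104.4374]
 [ 395.8242  -87.6583]]
head [[ 0.563  -0.1266  0.024 ]] [[ 0.5618 -0.127   0.038 ]]
t: 18.05
tcp_pos: [0.5597, -0.2246, 0.2166]
tool_rot: [0.706, 0.708, -0.0, -0.001]
force: [-0.7, 0.7, 0.3]
finger_gap: 1.002
wrist [ 0.55938898 -0.1557308   0.35988867] [-0.00131736 -0.27274311 -0.96208599] [333.88031762   0.         258.60213401]
side [ 0.52849037 -0.77581488  0.6420361 ] [ 0.08496929  0.80535249 -0.58667503] [416.12462306   0.         247.71084458]
```

View pics/wrist_m.png

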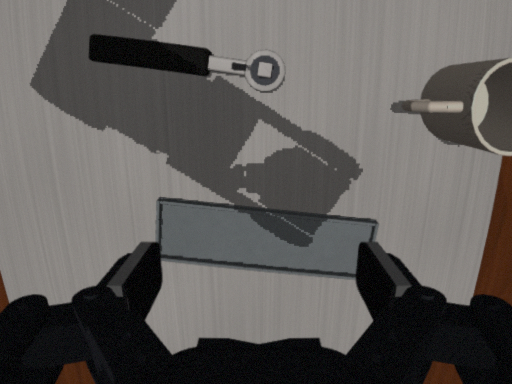

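Tray corners at about (159,199), (376,220), (371,276), (158,259). The ratchet is also clear here, head at (265,70).

```bash
python3 -c "
from grip import *
s=load('wrist_m');grip(s,(150,54));print('head',px2w(s,(265,71),.024),px2w(s,(265,69.5),.038))
w=px2w(s,[(159,199),(376,220),(371,276),(157,260)],.014);print(w,w.mean(0),np.linalg.norm(np.diff(w,axis=0),axis=1))
s=load('side_m')
im=cv2.cvtColor(np.asarray(s['pixels']),cv2.COLOR_RGB2HSV)
print(im[325,240],im[340,140])
"
python3 -c "
import cv2;im=cv2.imread('pics/side_m.png');cv2.imwrite('pics/side_mc.png',cv2.resize(im[180:384,100:400],None,fx=2.5,fy=2.5))"
```

```text
[  89   35  119   40 3209] [147.9252  54.2393]
((450.4537353515625, -116.01542663574219), (26.011219024658203, 118.81075286865234), 81.5123519897461)
[[ 389.7794 -120.1106]
 [ 507.2889 -137.6466]
 [ 511.1281 -111.9203]
 [ 393.6186  -94.3842]]
head [[ 0.5648 -0.1333  0.024 ]] [[ 0.5646 -0.1329  0.038 ]]
[[ 0.4497 -0.2659  0.014 ]
 [ 0.6906 -0.29    0.014 ]
 [ 0.6925 -0.3611  0.014 ]
 [ 0.4408 -0.3404  0.014 ]] [ 0.5684 -0.3143  0.014 ] [0.2422 0.0712 0.2526]
[ 83  14 146] [ 18  16 206]
```

View pics/side_mc.png

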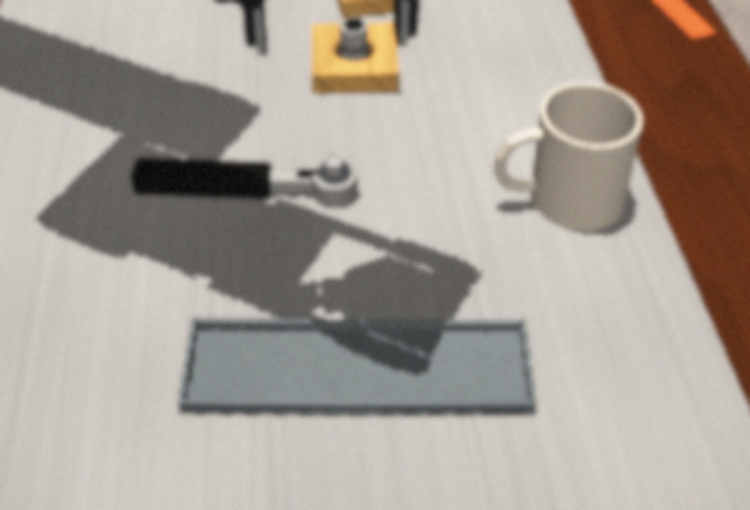

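```bash
python3 -c "
from grip import *
s=load('side_m')
w=px2w(s,[(176.8,308.4),(309.6,308.4),(313.6,342),(172,342)],.014);print(w,w.mean(0),np.linalg.norm(np.diff(w,axis=0),axis=1))
for a,b in((0,1),(3,2)): d=w[b]-w[a];print(np.degrees(np.arctan2(d[1],d[0])))
s=load('wrist_m')
im=cv2.cvtColor(np.asarray(s['pixels']),cv2.COLOR_RGB2HSV).astype(int)
m=((im[...,0]>80)&(im[...,0]<115)&(im[...,1]>30)).astype(np.uint8)
m=cv2.morphologyEx(m,cv2.MORPH_CLOSE,np.ones((5,5)))
n,l,st,c=cv2.connectedComponentsWithStats(m)
k=l[240,200];print(st[k],c[k])
cs,_=cv2.findContours((l==k).astype(np.uint8),0,1)
w=px2w(s,cs[0][:,0,:],.009)[:,:2]
print(cv2.minAreaRect((w*1000).astype(np.float32)))
"

```

```text
[[ 0.4492 -0.2708  0.014 ]
 [ 0.6954 -0.2962  0.014 ]
 [ 0.6866 -0.3681  0.014 ]
 [ 0.4428 -0.343   0.014 ]] [ 0.5685 -0.3195  0.014 ] [0.2476 0.0724 0.2451]
-5.881817057227493
-5.877031417061574
[     0      0    512    384 159353] [257.1442 160.9701]
((911.1808471679688, -553.8236694335938), (4.009592533111572, 11.186908721923828), 81.34246826171875)
```

Tray centre: (0.568,-0.314) from the wrist view, (0.5685,-0.3195) from the side view, yaw -5.9°. Ratchet origin is about (0.490,-0.122), yaw -8.5°. I'll turn -81.5° about tool z so the jaws straddle the grip, and move over it.

```bash
python3 -m crank '[{"grip":0,"offset":[10,-7,0],"angular":[0,0,-8.2]},{"grip":0,"offset":[20,-14,0],"angular":[0,0,-16.4]},{"grip":0,"offset":[30,-21,0],"angular":[0,0,-24.6]},{"grip":0,"offset":[42,-28,10],"angular":[0,0,-32.8]},{"grip":0,"offset":[52,-35,20],"angular":[0,0,-41]},{"grip":0,"offset":[62,-42,30],"angular":[0,0,-49]},{"grip":0,"offset":[73,-49,40],"angular":[0,0,-57]},{"grip":0,"offset":[84,-56,60],"angular":[0,0,-65]},{"grip":0,"offset":[94,-63,80],"angular":[0,0,-73.3]},{"grip":0,"offset":[104,-70,100],"angular":[0,0,-81.5]}]'
python3 -m crank '[{"grip":0,"offset":[0,0,0],"angular":[0,0,0]},{"grip":0,"offset":[0,0,0],"angular":[0,0,0]},{"grip":0,"offset":[0,0,0],"angular":[0,0,0]}]'
python3 snap.py n wrist
python3 -c "
from station import manip
from scipy.spatial.transform import Rotation as R
s=manip.sense();print(s['tcp_pos'],s['q']);print(R.from_quat(s['tool_rot']).as_matrix().round(3))"
```

```text
t: 19.15
tcp_pos: [0.4896, -0.1215, 0.1173]
tool_rot: [0.07, 0.998, -0.0, 0.0]
force: [0.8, 0.7, -0.2]
finger_gap: 1.003
t: 19.45
tcp_pos: [0.4914, -0.1236, 0.1185]
tool_rot: [0.075, 0.997, -0.001, 0.002]
force: [0.9, 0.2, 0.2]
finger_gap: 1.002
wrist [ 0.42176497 -0.11350658  0.2613863 ] [ 0.27426265 -0.04227246 -0.96072527] [333.88031762   0.         258.60213401]
[ 0.49145432 -0.1237335   0.11852701] [-4.67437588e-01  5.45051506e-01  1.83254771e+00 -5.21099039e-05
  7.60489483e-01 -1.88838538e+00]
[[-0.989  0.149  0.003]
 [ 0.149  0.989 -0.002]
 [-0.003 -0.001 -1.   ]]
```

View pics/wrist_n.png

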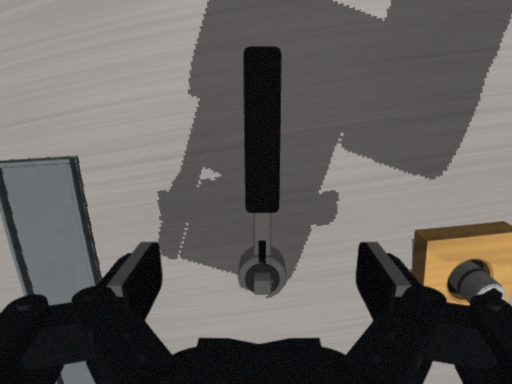

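The ratchet is parallel to the jaw pads: grip (262,47) to (262,212), head at (262,270). Check its position against the TCP.

```bash
python3 -c "
from grip import *
s=load('wrist_n');grip(s,(262,130),.024);print('head',px2w(s,(262,270),.024),px2w(s,(262,288),.038))"
```

```text
[ 244   47   37  166 5804] [261.9326 127.7305]
((450.08526611328125, -115.4970703125), (25.077529907226562, 117.24254608154297), 81.46339416503906)
[[ 390.2522 -119.1951]
 [ 506.1958 -136.5987]
 [ 509.9184 -111.799 ]
 [ 393.9747  -94.3954]]
head [[ 0.557  -0.1314  0.024 ]] [[ 0.5646 -0.1327  0.038 ]]
```

```bash
python3 -m crank '[{"grip":0,"offset":[0,0,30],"angular":[0,0,0]},{"grip":0,"offset":[0,0,60],"angular":[0,0,0]},{"grip":0,"offset":[0,0,90],"angular":[0,0,0]},{"grip":0,"offset":[0,0,107],"angular":[0,0,0]},{"grip":0,"offset":[0,0,107],"angular":[0,0,0]},{"grip":0,"offset":[0,0,107],"angular":[0,0,0]},{"grip":0,"offset":[0,0,107],"angular":[0,0,0]}]'
```

```text
t: 20.2
tcp_pos: [0.4911, -0.1236, 0.0116]
tool_rot: [0.074, 0.997, -0.001, 0.001]
force: [0.0, -0.6, -0.8]
finger_gap: 1.0
```

```bash
python3 -m crank '[{"grip":0,"offset":[0,2,0],"angular":[0,0,0]},{"grip":1,"offset":[0,2,0],"angular":[0,0,0]},{"grip":1,"offset":[0,2,0],"angular":[0,0,0]},{"grip":1,"offset":[0,2,0],"angular":[0,0,0]},{"grip":1,"offset":[0,2,0],"angular":[0,0,0]},{"grip":1,"offset":[0,2,0],"angular":[0,0,0]},{"grip":1,"offset":[0,2,0],"angular":[0,0,0]},{"grip":1,"offset":[0,2,0],"angular":[0,0,0]},{"grip":1,"offset":[0,2,0],"angular":[0,0,0]}]' 80
python3 -m crank '[{"grip":1,"offset":[0,0,-10],"angular":[0,0,0]},{"grip":1,"offset":[0,0,-25],"angular":[0,0,0]},{"grip":1,"offset":[0,0,-40],"angular":[0,0,0]},{"grip":1,"offset":[0,0,-60],"angular":[0,0,0]},{"grip":1,"offset":[0,0,-80],"angular":[0,0,0]},{"grip":1,"offset":[0,0,-80],"angular":[0,0,0]},{"grip":1,"offset":[0,0,-80],"angular":[0,0,0]}]' 80
python3 snap.py o wrist side
```

```text
t: 21.1
tcp_pos: [0.4903, -0.1211, 0.0108]
tool_rot: [0.074, 0.997, -0.0, 0.0]
force: [-0.5, 0.5, 4.7]
finger_gap: 0.277
t: 21.8
tcp_pos: [0.4901, -0.1209, 0.0903]
tool_rot: [0.074, 0.997, -0.0, 0.0]
force: [-0.0, -0.3, -3.3]
finger_gap: 0.28
wrist [ 0.42079215 -0.11112496  0.23343327] [ 0.27160817 -0.04040062 -0.96155956] [333.88031762   0.         258.60213401]
side [ 0.52849037 -0.77581488  0.6420361 ] [ 0.08496929  0.80535249 -0.58667503] [416.12462306   0.         247.71084458]
```

View pics/wrist_o.png

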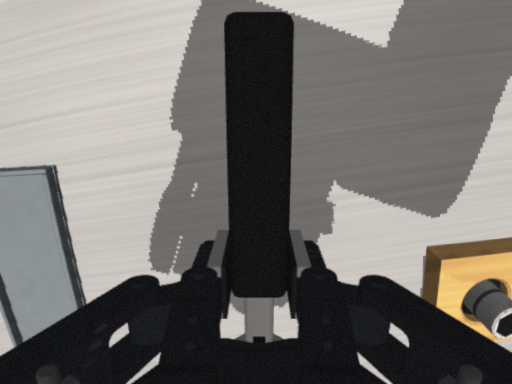

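View pics/side_o.png

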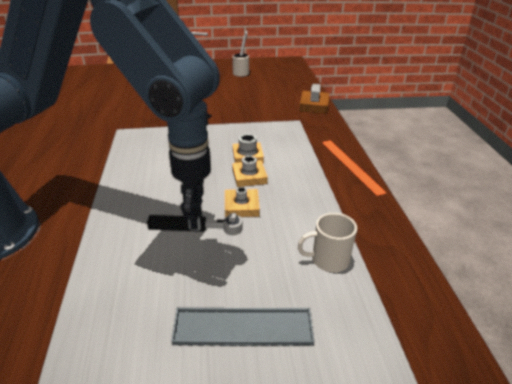

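Held level (grip horizontal in the side view at (180,222), head (232,225)). Moving over the tray.

```bash
python3 -m crank '[{"grip":1,"offset":[-12,-20,0],"angular":[0,0,-0.5]},{"grip":1,"offset":[-30,-50,0],"angular":[0,0,-1]},{"grip":1,"offset":[-50,-83,0],"angular":[0,0,-1.5]},{"grip":1,"offset":[-70,-117,0],"angular":[0,0,-2]},{"grip":1,"offset":[-90,-150,0],"angular":[0,0,-2.6]},{"grip":1,"offset":[-103,-172,0],"angular":[0,0,-2.6]},{"grip":1,"offset":[-109,-182,0],"angular":[0,0,-2.6]},{"grip":1,"offset":[-109,-182,0],"angular":[0,0,-2.6]},{"grip":1,"offset":[-109,-182,0],"angular":[0,0,-2.6]},{"grip":1,"offset":[-109,-182,0],"angular":[0,0,-2.6]}]' 80
python3 -m crank '[{"grip":1,"offset":[0,0,15],"angular":[0,0,0]},{"grip":1,"offset":[0,0,30],"angular":[0,0,0]},{"grip":1,"offset":[0,0,40],"angular":[0,0,0]},{"grip":1,"offset":[0,0,40],"angular":[0,0,0]},{"grip":1,"offset":[0,0,40],"angular":[0,0,0]}]' 80
python3 snap.py p wrist side
python3 -c "
import cv2;im=cv2.imread('pics/side_p.png');cv2.imwrite('pics/side_pc.png',cv2.resize(im[230:384,100:400],None,fx=2.5,fy=2.5))"
```

```text
t: 22.9
tcp_pos: [0.57, -0.3148, 0.0896]
tool_rot: [0.051, 0.999, 0.001, -0.001]
force: [0.3, 0.5, -3.8]
finger_gap: 0.277
t: 23.4
tcp_pos: [0.5709, -0.3168, 0.0495]
tool_rot: [0.051, 0.999, 0.0, -0.001]
force: [0.0, -0.0, -3.0]
finger_gap: 0.28
wrist [ 0.50137597 -0.31031467  0.1926678 ] [ 0.27201462 -0.0271264  -0.96191071] [333.88031762   0.         258.60213401]
side [ 0.52849037 -0.77581488  0.6420361 ] [ 0.08496929  0.80535249 -0.58667503] [416.12462306   0.         247.71084458]
```

View pics/wrist_p.png

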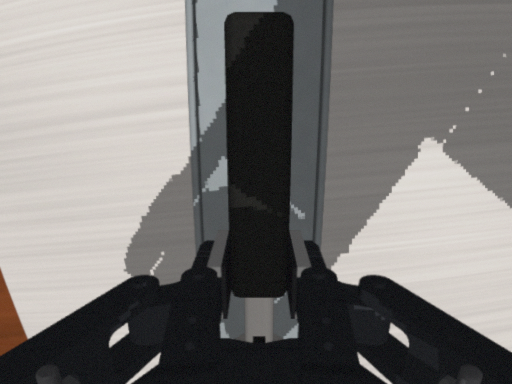

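View pics/side_pc.png

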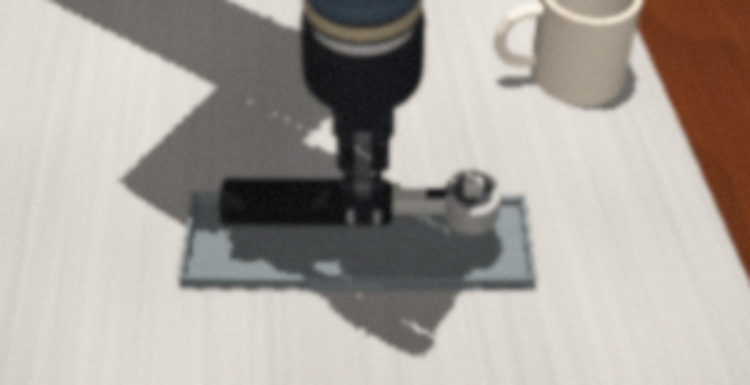

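The grip (centre column 260) is centred between the tray's edges (190 and 329 at row 130) and parallel to them. Lowering.

```bash
python3 -m crank '[{"grip":1,"offset":[0,0,10],"angular":[0,0,0]},{"grip":1,"offset":[0,0,20],"angular":[0,0,0]},{"grip":1,"offset":[0,0,27],"angular":[0,0,0]},{"grip":1,"offset":[0,0,31],"angular":[0,0,0]},{"grip":1,"offset":[0,0,34],"angular":[0,0,0]},{"grip":1,"offset":[0,0,34],"angular":[0,0,0]},{"grip":1,"offset":[0,0,34],"angular":[0,0,0]}]' 80
```

```text
t: 24.2
tcp_pos: [0.5713, -0.3172, 0.0164]
tool_rot: [0.051, 0.999, -0.0, 0.0]
force: [0.3, 0.1, -2.6]
finger_gap: 0.282
```

```bash
python3 -m crank '[{"grip":1,"offset":[0,0,1],"angular":[0,0,0]},{"grip":1,"offset":[0,0,1],"angular":[0,0,0]},{"grip":0.6,"offset":[0,0,1],"angular":[0,0,0]},{"grip":0.6,"offset":[0,0,1],"angular":[0,0,0]},{"grip":0.6,"offset":[0,0,1],"angular":[0,0,0]},{"grip":0.6,"offset":[0,0,-8],"angular":[0,0,0]},{"grip":0.4,"offset":[0,0,-30],"angular":[0,0,0]},{"grip":0,"offset":[0,0,-60],"angular":[0,0,0]},{"grip":0,"offset":[0,0,-100],"angular":[0,0,0]},{"grip":0,"offset":[0,0,-130],"angular":[0,0,0]}]'
python3 -m crank '[{"grip":0,"offset":[0,40,-20],"angular":[0,0,0]},{"grip":0,"offset":[20,80,-30],"angular":[0,0,0]},{"grip":0,"offset":[40,110,-30],"angular":[0,0,0]},{"grip":0,"offset":[50,120,-30],"angular":[0,0,0]},{"grip":0,"offset":[50,120,-30],"angular":[0,0,0]},{"grip":0,"offset":[50,120,-30],"angular":[0,0,0]}]'
python3 snap.py q side scene
python3 -c "
import cv2
im=cv2.imread('pics/side_q.png');cv2.imwrite('pics/side_qc.png',cv2.resize(im[110:384,100:400],None,fx=2.1,fy=2.1))
im=cv2.imread('pics/scene_q.png');cv2.imwrite('pics/scene_qc.png',cv2.resize(im[80:300,100:450],None,fx=2.2,fy=2.2))"
```

```text
t: 25.2
tcp_pos: [0.5718, -0.3176, 0.1494]
tool_rot: [0.051, 0.999, -0.001, 0.001]
force: [0.2, -0.3, 1.1]
finger_gap: 1.001
t: 25.8
tcp_pos: [0.5347, -0.1933, 0.1773]
tool_rot: [0.051, 0.999, -0.001, 0.001]
force: [0.3, -0.5, -0.3]
finger_gap: 1.0
side [ 0.52849037 -0.77581488  0.6420361 ] [ 0.08496929  0.80535249 -0.58667503] [416.12462306   0.         247.71084458]
scene [1.39569313 0.44249642 0.76297315] [-0.68358235 -0.36267161 -0.63339125] [471.39052774   0.         262.36735348]
```

View pics/side_qc.png

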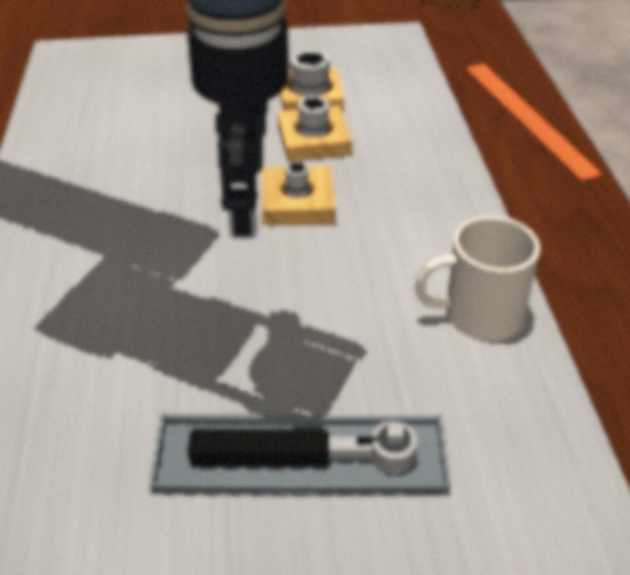

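View pics/scene_qc.png

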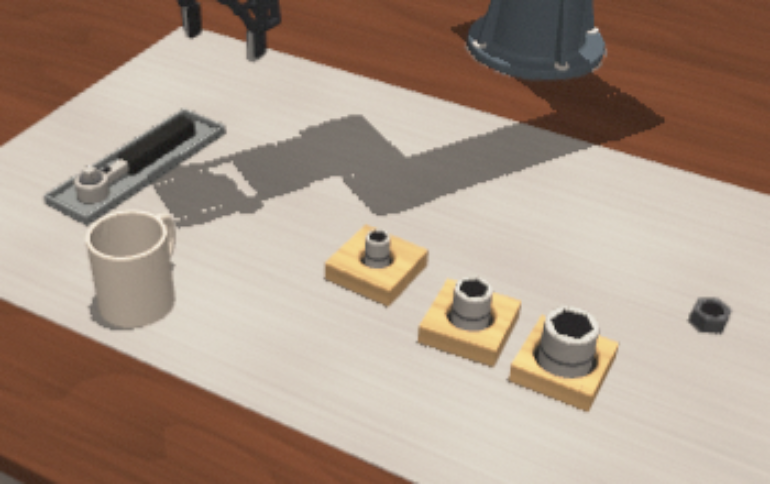

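All three sockets stand upright in their own recesses, and the ratchet lies flat inside the tray with its drive up. The nut and mug are unmoved, and the gripper is clear of everything.

```bash
python3 -c "
from station import manip
print(manip.sign_off())"
```

```text
the job is handed in; nothing more can be done
None
```

The socket set is put away, and I handed the job in at about 26 s. I placed the small, middle and large sockets in that order, each in the recess for its size, then laid the ratchet in the tray.

- **Last checks:** The final side and scene pictures show all three sockets upright in their recesses. The ratchet lies flat within the tray walls, drive up. The nut and mug look unmoved, though I judged that by eye and did not measure it. The arm was clear of everything, and the highest force I read was about 7 N.
- **Disagreement:** The wrist and side cameras differed by about 5 mm in y on the tray's centre. I aimed for the midpoint, and the wrist picture before lowering showed the grip centred between the tray edges.

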